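# Lock the access panel onto the duct

### The arm

A 6-joint arm with a two-finger parallel gripper is mounted at the origin on the work surface. World frame = base frame: x ahead of the robot, y to its left, z up, the work surface at z = 0. Lengths are in m, angles in degrees, forces in N, time in s.
With the tool pointing down it reaches from about 0.3 to 0.75 m from the base axis. Payload 8.5 kg.
Tool frame: the origin (TCP) lies midway between the tips of the shut fingers; the grasp point (between the pads) lies 19 mm behind it (env.tcp_to_grasp is the z of the grasp point in the tool frame, in m); z points along the fingers, y is the line along which they close (so a half turn about z gives the same grasp; the last joint's range is limited). The gripper opens to 85 mm and grips with 20 to 120 N. Pads are 22 mm wide; open, the fingers measure 114 mm over their backs; the gripper's body (76 mm by 85 mm) begins 54 mm behind the grasp point. The pads swing forward as they close: fully open they stand 13 mm farther back than shut.
Start: joints at [-83.44, 21.807, 74.336, -0, 83.858, -12.336], TCP at [0.178, -0.52, 0.201] pointing down, gripper open.
Joint ranges: [-178.18, 178.18], [-50.72, 133.34], [12.68, 142.11], [-81.47, 261.47], [9.98, 163.14], [-165.26, 165.26]. Speed limits (degrees/s): [136.94, 136.94, 180, 180, 180, 180].

### API

Orientations are given as a 3x3 rotation matrix whose columns are the frame's x, y, z axes.
In Python, from rig import env, imaging, job, models gives the robot as it stands. The module is installed in compiled form; this text tells all that it offers.
- The arm moves only by the tool jog_arm, never from a script. Its argument "plan" is text: rows parted by semicolons, each of 7 numbers parted by spaces: the turn, a rotation vector about the tool's x, y, z in degrees, then the shift along the tool's x, y, z in cm, then the closure in counts, from 0 (fully open) to 255 (shut). In form: rx ry rz x y z claw; .... A call has 1 to 10 rows; each row shifts and turns the commanded pose from where the row before left it, along the tool's axes as they then stand; what a row does not reach is not made up. A row lasts 1/12 s, in which the tool goes at most 41.7 mm and 7.16 degrees, less where a joint would pass 70% of its speed; a pose out of reach is approached as far as the arm can. A call with a gripper value outside its range is refused whole. The fingers move at their own pace and stop on an object; "grip_force" is the grip in N (left out, the last holds). Time passes only in rows, so rows that do not move let the fingers close. It gives the time, the measured TCP pose, the force, the opening and the grip force at its end, in the units of the state.
- env.observe(): the state, without advancing time (a new reading comes with each control period).
- imaging.get_image(name): name is "side" or "top" or "wrist"; returns a dict with "pixels" (400x640x3 uint8, red, green, blue), "depth" (400x640 float32, m along the optical axis (not along the pixel's ray), 0 where there is no reading), "fov_y" (degrees; the focal length in pixels is half the picture's height over the tangent of half this angle, whatever the lens; pixels are square), "cx", "cy" (the principal point, pixels), "distortion" ([k1, k2, p1, p2, k3] as OpenCV has them; the pictures are not rectified), "world_from_camera" (4x4, takes a point from camera to world coordinates). Camera axes: x right, y down, z forward; pixel columns grow to the right and rows downward; lengths in m; the calibration is good to about 2 mm. A picture is of the moment at which its call begins.
- job.close_job(): hands the job in; it is judged then, once.
Trained networks look in the newest picture that a camera, given by its name, has taken for a name from the list of things; names that differ only in an ending like _2 or _b are one class to them, and where a whole thing is asked for, a point or a joint stands for the part that bears it (a point fixed in the world has none). Each returns a list of dicts, best first, with "confidence" (0 to 1); they miss things now and then, are a little off and sometimes report something else, mostly with a low value. They report only what shows in the picture. A call takes as long as a camera call. They do not tell look-alikes from the thing itself.
- models.outline_of(camera, query): "region" (400x640 bool, what is visible of it) and "bbox" ([centre column, centre row, width, height] in pixels, round what is visible of it).
- models.tip_of(camera, query): "at" ([column, row] in pixels: a listed point, or the origin of a listed thing).
The state is a dict: "time_s": time; "q": joint angles; "qvel": joint speeds; "joint_efforts": joint torques, N m; "position": TCP position; "tool_rot": TCP orientation; "ft_force": force on the tool from outside, world axes, zero at the start; "wrist_torque": the same for the moment, N m; "grip_width": finger opening in m; "gripper_force": force on a finger pad.
Only numpy, scipy, OpenCV 4.12 (cv2) and the standard library are available. Lean on these libraries where they do the work, as an engineer would, in place of code of your own. Each camera call takes 0.05 s, during which the arm holds its last target. There are 200 camera calls.

### The job

Pick up the loose access panel by its wing knob, set it squarely into the opening on top of the sheet-metal duct box, then press it gently down against the springy gasket and turn the wing knob clockwise a quarter turn until its hidden tongue has swung right under the edge of the opening. Let go, leaving the panel locked down. Do not force or drop the panel onto the thin sheet metal, and leave the other things on the bench alone.

Things in the scene. Friction and masses are not known exactly. Their poses are not given: they have to be found in the camera images.
- duct: Fixed sheet-metal duct box strapped to the bench, 230 x 190 mm (its x, y), hollow. Origin on the bench, centre of its footprint. On top a level steel collar with an oblong opening centred over the origin, 140 mm along x by 90 mm along y, its edge 10 mm deep. The thin collar is bent (failure) if panel or tongue ever meet the duct with more than 30 N.
- opening (a point): Nominal centre of the opening, 120 mm above the bench; the collar was fitted by hand and its real top is anywhere from 114 to 126 mm, which no pose tells: find it by touch. A black rubber gasket 9 mm wide rings the opening, 3 mm or more outside its edge, 6 mm high above the collar. It yields like a spring, 2.5 N per mm, until the panel meets the collar's metal.
- panel: Loose aluminium access panel, 0.4 to 0.55 kg with its knob. Plate 180 x 130 x 4 mm (x, y, z); origin at the centre of the plate's underside, z up. A tapered rim below it, 10 mm deep, fits the opening with 2.5 mm to spare each side (4.5 at the foot), at yaw 0 or half a turn. It starts on the cradle, underside 30 mm above the bench, knob up.
- wing (a point): Grip point on the knob's wing, on the knob's axis (through the panel's origin), 30 mm above the plate's underside. The wing is an upright black bar 44 mm long (this point's x), 10 mm thick (y), its top 44 mm and its foot 12 mm above the plate's underside; under it a hub, 24 mm diameter. Held by the wing, the panel keeps its angle to it.
- tongue (a point): Centre of the hidden steel tongue on the knob's stem, parallel to the wing: bar 112 mm long (x), 14 wide, 6 thick, its top 11.5 mm below the plate's underside. With the panel just lying on the gasket it would strike the opening's edge; it passes under once the plate is pressed to within 1.5 mm of the collar: 6 to 9 N of push beyond the weight (at 12 N the plate is on the metal).
- knob (a joint): Angle of wing and tongue on the panel, rad. 0: along the panel's x, the tongue passes through the opening. Grows as the wing turns clockwise seen from above, to a stop at 1.57, where the tongue lies across, under the opening's long edges. Starts at 0 to 0.4. Stays where it is left (friction about 0.08 N m). The gasket then holds the tongue up against the edge.
- cradle: Two fixed wooden battens, 30 mm high, 14 mm wide, 150 mm long along y, at x = -80 and +80 mm; origin on the bench between them. The panel starts on them.
- screwdriver: Screwdriver lying on the bench, about 200 mm long along its x. Leave alone.
- tape_roll: Roll of foil tape standing flat, 90 mm diameter, 48 mm high, origin at its underside. Leave alone.
- screw_jar: Clear screw jar, 60 mm diameter, 85 mm high, origin at its underside. Leave alone.
- paint_bottle: White paint bottle, 52 mm diameter, 120 mm high, origin at its underside. Leave alone.
Not all that is in view belongs to the job. What is shaped like the panel but green or turquoise is not meant.

How it is judged (in metres and radians):
On the way:
1. the panel sits square in the opening of the duct with the tongue not yet turned (knob below 0.7 rad) (horizontal distance between panel and duct below 0.006 m and angle between the x axis of panel and the x axis of duct, either way round below 0.08 rad and angle between panel's own z axis and vertical below 0.035 rad and z of panel in the frame of duct below 0.132 m and value of joint knob below 0.7 rad), for 0.2 s.
At the end, for the whole second after the job is handed in: Panel in the opening: centred within 6 mm, long side along the opening's within 0.08 rad (either way round), level within 0.035 rad, its underside 110 to 129.5 mm above the bench; knob beyond 1.2 rad, so the tongue is under the edge; panel at rest and released (horizontal distance between panel and duct below 0.006 m and angle between the x axis of panel and the x axis of duct, either way round below 0.08 rad and angle between panel's own z axis and vertical below 0.035 rad and z of panel in the frame of duct between 0.11 and 0.1295 m and value of joint knob above 1.2 rad and linear speed of panel below 0.01 m/s and contact force between the fingers and panel below 0.1 N); the robot touches nothing.
It fails at once if the panel (with knob and tongue) and the duct met with more than 30 N (contact force between panel and duct above 30 N).
It fails at once if the screwdriver was moved more than 30 mm (distance of screwdriver from where it was at the start of the episode above 0.03 m).
It fails at once if the tape roll was moved more than 30 mm (distance of tape_roll from where it was at the start of the episode above 0.03 m).
It fails at once if the screw jar was moved more than 30 mm (distance of screw_jar from where it was at the start of the episode above 0.03 m).
It fails at once if the paint bottle was moved more than 30 mm (distance of paint_bottle from where it was at the start of the episode above 0.03 m).
It also fails if it takes over 53 s, if anything falls off the work surface, if the arm or the gripper's body presses on something with over 40 N, if the wrist force passes 120 N, or if a joint passes its speed limit or range.

## Working session

There is one attempt and no reset: what is moved stays moved. The work goes in short steps, Python scripts to look and compute and a tool call to move; the robot and the scene stay as the last step left them, time stands still between calls to the robot, and variables do not carry over. Pictures are saved under pics/ and viewed, at most 10 in all, crops included, and the job is handed in when it is done.

Besides the shell and the picture viewer there is one more tool, called after "Emit:" as name(argument=value, ...) on one line, values as JSON. jog_arm: Moves the arm, as the interface text tells. Its arguments: {"type":"object","properties":{"plan":{"type":"string"},"grip_force":{"type":"number"}},"required":["plan"]}

```bash
mkdir -p pics; cat > h.py <<'E'
import numpy as np, cv2
from rig import env, imaging, job, models
def K(im):
    f=200/np.tan(np.radians(im['fov_y']/2)); return np.array([[f,0,im['cx']],[0,f,im['cy']],[0,0,1.]])
def ray(im,px):
    p=cv2.undistortPoints(np.array(px,float).reshape(-1,1,2),K(im),np.array(im['distortion'],float)).reshape(-1,2)
    return np.c_[p,np.ones(len(p))]
def cloud(im):
    h,w=im['depth'].shape; v,u=np.mgrid[:h,:w]
    r=ray(im,np.c_[u.ravel(),v.ravel()])*im['depth'].reshape(-1,1)
    T=im['world_from_camera']; return (r@T[:3,:3].T+T[:3,3]).reshape(h,w,3)
def onz(im,px,z):
    T=im['world_from_camera']; d=ray(im,px)@T[:3,:3].T; o=T[:3,3]
    return o+d*((z-o[2])/d[:,2])[:,None]
def save(im,n): cv2.imwrite('pics/'+n,im['pixels'][:,:,::-1])
E
python3 - <<'E'
from h import *
s=env.observe(); print(s['position'],s['tool_rot'],s['ft_force'],s['grip_width'],env.tcp_to_grasp)
for c in ['top','side']:
    im=imaging.get_image(c); save(im,c+'0.png'); P=cloud(im); print(c,im['world_from_camera'][:3,3])
    for q in ['duct','opening','panel','wing','cradle','screwdriver','tape_roll','screw_jar','paint_bottle']:
        for o in models.outline_of(c,q)[:3]:
            m=o['region']&(im['depth']>0); p=P[m]
            print(q,'O',round(o['confidence'],2),np.round(o['bbox']),np.round(np.median(p,0),3) if len(p) else '',np.round(np.percentile(p[:,2],98),3) if len(p) else '')
        for o in models.tip_of(c,q)[:2]: print(q,'T',round(o['confidence'],2),np.round(o['at'],1))
E
```

```text
[ 0.17808391 -0.52000388  0.20001138] [[ 9.46111554e-01  3.23840863e-01 -1.47255837e-04]
 [ 3.23840720e-01 -9.46110463e-01  1.47663735e-03]
 [ 3.38875226e-04 -1.44475109e-03 -9.99998899e-01]] [ 0.53550685  0.17360796 -0.10785181] 0.08558930158860824 -0.0187
top [0.41018195 0.06970977 1.34110359]
duct O 0.94 [408. 193.  81.  88.] [ 0.518 -0.192  0.12 ] 0.128
duct T 0.85 [406.4 193.3]
opening O 0.93 [406. 194.  82.  82.] [ 0.516 -0.192  0.12 ] 0.128
panel O 0.83 [204. 231.  58.  68.] [0.393 0.406 0.021] 0.052
panel O 0.69 [417. 274.  49.  39.] [ 0.267 -0.262  0.021] 0.055
panel O 0.68 [274. 195.  48.  59.] [0.51  0.197 0.034] 0.069
panel T 0.96 [271.2 193.6]
panel T 0.69 [424.5 287.6]
wing O 0.54 [272. 192.   7.  14.] [0.512 0.197 0.072] 0.077
wing O 0.51 [203. 229.  13.   9.] [0.391 0.404 0.059] 0.065
wing T 0.44 [199.6 228.7]
wing T 0.44 [424.8 285.8]
cradle O 0.58 [294. 194.   6.  60.] [0.589 0.125 0.028] 0.033
screwdriver O 0.57 [335. 224.  10.  64.] [0.393 0.003 0.021] 0.028
screwdriver O 0.44 [330. 118.  30.  33.] [0.771 0.021 0.044] 0.052
screwdriver T 0.57 [333.6 221.4]
screwdr
[... 855 characters left out ...]
 [295.3 253.2]
wing O 0.68 [322. 323.  18.  23.] [0.393 0.412 0.047] 0.063
wing O 0.58 [294. 246.  16.  20.] [0.511 0.203 0.059] 0.075
wing T 0.88 [324.5 319.7]
wing T 0.65 [292.9 246.3]
cradle O 0.78 [290. 261.  84.  60.] [0.509 0.26  0.006] 0.031
cradle T 0.61 [294.3 261.4]
cradle T 0.38 [325.3 184.8]
screwdriver O 0.82 [361. 223.  40.   7.] [0.381 0.008 0.02 ] 0.027
screwdriver T 0.69 [343.7 227.4]
tape_roll O 0.97 [225. 202.  34.  30.] [0.754 0.039 0.034] 0.049
tape_roll T 0.79 [225.8 210.1]
screw_jar O 0.74 [257. 172.  20.  32.] [ 0.73  -0.129  0.05 ] 0.087
screw_jar T 0.78 [257.1 185.1]
paint_bottle O 0.69 [210. 222.  28.  47.] [0.733 0.187 0.058] 0.12
paint_bottle T 0.86 [208.4 241.8]
```

View pics/top0.png

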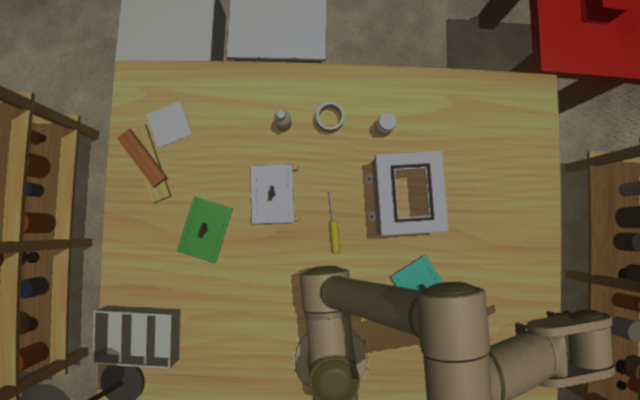

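```bash
python3 - <<'E'
from h import *
im=imaging.get_image('top'); P=cloud(im)
def rect(m):
    p=P[m][:,:2]*1000; p=p.astype(np.float32); return cv2.minAreaRect(p)
x,y,z=P[...,0],P[...,1],P[...,2]
near=lambda cx,cy,r:(abs(x-cx)<r)&(abs(y-cy)<r)&(im['depth']>0)
n=near(.51,.197,.13)
print('plate',rect(n&(z>.026)&(z<.046)), 'z',np.median(z[n&(z>.026)&(z<.046)]))
w=n&(z>.062)&(z<.085); print('wing',w.sum(),rect(w))
d=near(.518,-.192,.16)&(z>.1)&(z<.14); print('duct',rect(d),np.percentile(z[d],[10,50,90]))
h=near(.518,-.192,.08)&(z<.09);print('hole',h.sum(),rect(h))
big=cv2.resize(im['pixels'][130:260,235:470],None,fx=3.4,fy=3.4,interpolation=cv2.INTER_CUBIC); cv2.imwrite('pics/crop1.png',big[:,:,::-1])
E
```

```text
plate ((508.8990478515625, 223.10435485839844), (180.78903198242188, 208.3424072265625), 2.793731689453125) z 0.03346420895468949
wing 55 ((509.61834716796875, 198.59463500976562), (10.147502899169922, 42.63890075683594), 82.42394256591797)
duct ((518.4108276367188, -214.88775634765625), (237.44540405273438, 198.6732635498047), 5.2833757400512695) [0.11697141 0.12059176 0.12544431]
hole 1446 ((518.8016357421875, -191.98043823242188), (159.865478515625, 157.94175720214844), 89.99596405029297)
```

View pics/crop1.png

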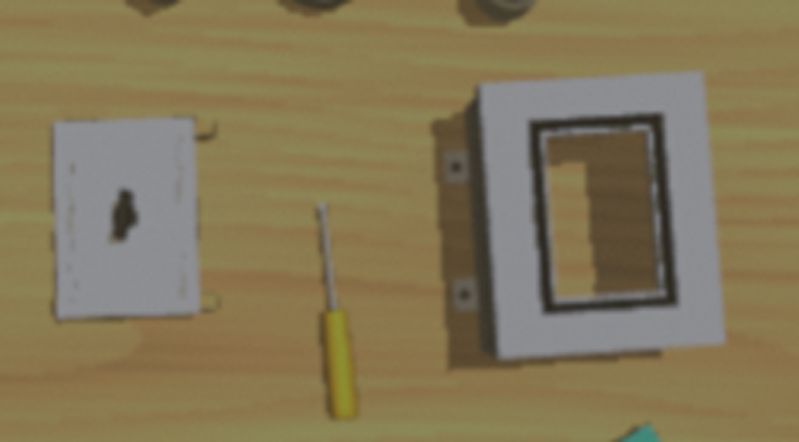

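The white panel is at (272,193) px, with its long side along world x and its wing turned slightly clockwise. The duct opening is at (412,192) px. The green panel (203,229) and the turquoise panel (417,274) are decoys. I'll move over the panel with the tool at yaw ~170°, so that the wrist has room for the clockwise turn later.

```bash
cat > plan.py <<'E'
import sys, numpy as np
from h import env
# args: x y z yaw n claw : straight rows from measured pose, tool z down
def plan(x,y,z,yaw,n,claw,start=None):
    s=env.observe(); p=np.array(s['position']); R=np.array(s['tool_rot'])
    y0=np.degrees(np.arctan2(R[1,0],R[0,0])); d=(np.array([x,y,z])-p)/n; dy=((yaw-y0+180)%360-180)/n
    out=[]
    for i in range(n):
        a=np.radians(y0+i*dy); c,s_=np.cos(a),np.sin(a)
        v=np.array([c*d[0]+s_*d[1], s_*d[0]-c*d[1], -d[2]])*100
        out.append('0 0 %.2f %.2f %.2f %.2f %d'%(-dy,*v,claw))
    for i in range(0,n,10): print('; '.join(out[i:i+10]))
if __name__=='__main__':
    a=sys.argv[1:]; plan(*map(float,a[:4]),int(a[4]),int(a[5]))
E
python3 plan.py .47 .197 .30 169 21 0
```

```text
0 0 -7.15 2.42 -2.78 -0.47 0; 0 0 -7.15 2.75 -2.46 -0.47 0; 0 0 -7.15 3.03 -2.10 -0.47 0; 0 0 -7.15 3.27 -1.70 -0.47 0; 0 0 -7.15 3.46 -1.28 -0.47 0; 0 0 -7.15 3.59 -0.84 -0.47 0; 0 0 -7.15 3.67 -0.39 -0.47 0; 0 0 -7.15 3.69 0.07 -0.47 0; 0 0 -7.15 3.65 0.53 -0.47 0; 0 0 -7.15 3.56 0.98 -0.47 0
0 0 -7.15 3.41 1.41 -0.47 0; 0 0 -7.15 3.20 1.83 -0.47 0; 0 0 -7.15 2.95 2.21 -0.47 0; 0 0 -7.15 2.65 2.56 -0.47 0; 0 0 -7.15 2.32 2.87 -0.47 0; 0 0 -7.15 1.94 3.14 -0.47 0; 0 0 -7.15 1.54 3.35 -0.47 0; 0 0 -7.15 1.11 3.52 -0.47 0; 0 0 -7.15 0.66 3.63 -0.47 0; 0 0 -7.15 0.20 3.68 -0.47 0
0 0 -7.15 -0.26 3.68 -0.47 0
```

Emit:
jog_arm(plan="0 0 -7.1 2.4 -2.8 -0.5 0; 0 0 -7.1 2.8 -2.5 -0.5 0; 0 0 -7.1 3.0 -2.1 -0.5 0; 0 0 -7.1 3.3 -1.7 -0.5 0; 0 0 -7.1 3.5 -1.3 -0.5 0; 0 0 -7.1 3.6 -0.8 -0.5 0; 0 0 -7.1 3.7 -0.4 -0.5 0; 0 0 -7.1 3.7 0.1 -0.5 0; 0 0 -7.1 3.7 0.5 -0.5 0; 0 0 -7.1 3.6 1.0 -0.5 0")

```text
time_s: 2.78
position: [0.3197, -0.1753, 0.2511]
tool_rot: [[-0.004, 1.0, 0.001], [1.0, 0.004, -0.0], [-0.0, 0.001, -1.0]]
ft_force: [1.2, -1.1, -0.9]
grip_width: 0.0856
gripper_force: 0.0
```

Emit:
jog_arm(plan="0 0 -7.1 3.4 1.4 -0.5 0; 0 0 -7.1 3.2 1.8 -0.5 0; 0 0 -7.1 3.0 2.2 -0.5 0; 0 0 -7.1 2.7 2.6 -0.5 0; 0 0 -7.1 2.3 2.9 -0.5 0; 0 0 -7.1 1.9 3.1 -0.5 0; 0 0 -7.1 1.5 3.4 -0.5 0; 0 0 -7.1 1.1 3.5 -0.5 0; 0 0 -7.1 0.7 3.6 -0.5 0; 0 0 -7.1 0.2 3.7 -0.5 0")

```text
time_s: 3.62
position: [0.4628, 0.1653, 0.301]
tool_rot: [[-0.947, 0.321, 0.0], [0.321, 0.947, -0.0], [-0.0, 0.0, -1.0]]
ft_force: [1.0, -0.9, 0.5]
grip_width: 0.0851
gripper_force: 0.0
```

Emit:
jog_arm(plan="0 0 -7.1 -0.3 3.7 -0.5 0; 0 0 0 0 0 0 0; 0 0 0 0 0 0 0; 0 0 0 0 0 0 0")

```text
time_s: 3.95
position: [0.4773, 0.1969, 0.3054]
tool_rot: [[-0.978, 0.209, -0.001], [0.209, 0.978, -0.0], [0.0, -0.001, -1.0]]
ft_force: [0.0, -0.4, -0.3]
grip_width: 0.0857
gripper_force: 0.0
```

```bash
cat > seg.py <<'E'
from h import *
def look(name,cx,cy):
    s=env.observe(); im=imaging.get_image('wrist'); save(im,name); P=cloud(im)
    print(s['time_s'],s['position'],s['ft_force'],'cam',im['world_from_camera'][:3,3])
    for q in ['panel','wing']:
        for o in models.outline_of('wrist',q)[:2]:
            m=o['region']&(im['depth']>0); p=P[m]
            hi=p[p[:,2]>np.percentile(p[:,2],90)-.008] if q=='wing' else p[abs(p[:,2]-np.median(p[:,2]))<.006]
            print(q,round(o['confidence'],2),o['bbox'],np.median(p,0),cv2.minAreaRect((hi[:,:2]*1000).astype(np.float32)),len(hi))
        for o in models.tip_of('wrist',q)[:2]: print(q,'T',o['confidence'],o['at'],onz(im,[o['at']],.06 if q=='wing' else .03))
    return im,P
if __name__=='__main__': look('w1.png',.51,.197)
E
python3 seg.py
```

```text
3.95 [0.47733638 0.19690329 0.30538556] [ 0.04096416 -0.43914923 -0.26193633] cam [0.40914386 0.21250023 0.47910371]
panel 0.93 [327.4, 179.4, 132.8, 155.1] [0.50326639 0.20055609 0.03468549] ((511.8284912109375, 199.25094604492188), (180.73831176757812, 131.49838256835938), 3.5551114082336426) 12875
panel 0.78 [477.9, 67.7, 117.9, 131.0] [0.40052821 0.4027636  0.02190852] ((402.1012268066406, 405.7137145996094), (131.09756469726562, 162.3142852783203), 74.03946685791016) 12552
panel T 0.91 [330.8, 181.9] [[0.50824818 0.20079962 0.03      ]]
panel T 0.78 [475.0, 56.7] [[0.39213784 0.40352691 0.03      ]]
wing 0.98 [332.2, 190.9, 20.3, 37.1] [0.51031241 0.19953635 0.07378151] ((511.46142578125, 199.30979919433594), (9.958646774291992, 44.02934646606445), 82.44435119628906) 301
wing 0.64 [482.8, 54.8, 31.2, 40.6] [0.39289935 0.40423372 0.05397291] ((393.87103271484375, 407.513427734375), (11.505008697509766, 43.18034362792969), 74.70838928222656) 436
wing T 0.88 [330.5, 190.3] [[0.511944   0.19907049 0.06      ]]
wing T 0.76 [483.6, 56.5] [[0.39495451 0.40051659 0.06      ]]
```

View pics/w1.png

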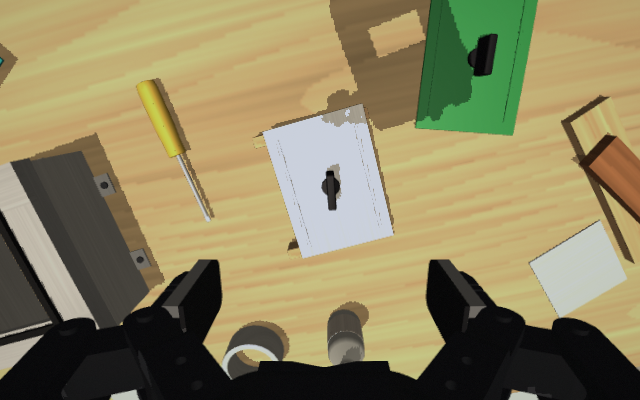

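The wrist view shows the white panel at (330,182) px and its wing at (332,191) px. The measured sizes match the given ones (181 x 131 and 44 x 10 mm). The panel yaw is 3.6°, the wing yaw -7.6° and the knob about 0.19 rad.

```bash
python3 plan.py .5115 .1993 .044 172.4 10 0
```

```text
0 0 -0.45 -0.33 0.10 2.62 0; 0 0 -0.45 -0.33 0.10 2.62 0; 0 0 -0.45 -0.33 0.10 2.62 0; 0 0 -0.45 -0.33 0.09 2.62 0; 0 0 -0.45 -0.33 0.09 2.62 0; 0 0 -0.45 -0.33 0.09 2.62 0; 0 0 -0.45 -0.33 0.08 2.62 0; 0 0 -0.45 -0.33 0.08 2.62 0; 0 0 -0.45 -0.33 0.08 2.62 0; 0 0 -0.45 -0.33 0.08 2.62 0
```

Emit:
jog_arm(plan="0 0 -0.9 -0.66 0.2 2.6 0; 0 0 -0.9 -0.66 0.2 2.6 0; 0 0 -0.9 -0.66 0.2 2.6 0; 0 0 -0.9 -0.66 0.15 2.6 0; 0 0 -0.9 -0.66 0.1 2.6 0; 0 0 0 0 0 2.6 60; 0 0 0 0 0 2.6 90; 0 0 0 0 0 2.6 90; 0 0 0 0 0 2.6 90; 0 0 0 0 0 2.0 90", grip_force=60)

```text
time_s: 5.03
position: [0.511, 0.199, 0.05]
tool_rot: [[-0.991, 0.132, -0.001], [0.132, 0.991, -0.0], [0.001, -0.0, -1.0]]
ft_force: [0.3, 0.7, 0.2]
grip_width: 0.0552
gripper_force: 0.0
```

Emit:
jog_arm(plan="0 0 0 0 0 0 90; 0 0 0 0 0 0 90; 0 0 0 0 0 0 90")

```text
time_s: 5.28
position: [0.5125, 0.1996, 0.0531]
tool_rot: [[-0.991, 0.131, 0.002], [0.131, 0.991, 0.0], [-0.002, 0.001, -1.0]]
ft_force: [-0.2, 1.0, 0.1]
grip_width: 0.0548
gripper_force: 0.0
```

Emit:
jog_arm(plan="0 0 0 0.05 0 0.8 90; 0 0 0 0 0 0 160; 0 0 0 0 0 0 255; 0 0 0 0 0 0 255; 0 0 0 0 0 0 255; 0 0 0 0 0 0 255; 0 0 0 0 0 0 255; 0 0 0 0 0 0 255", grip_force=60)

```text
time_s: 5.95
position: [0.5111, 0.1998, 0.0437]
tool_rot: [[-0.991, 0.131, 0.0], [0.131, 0.991, 0.0], [-0.0, 0.0, -1.0]]
ft_force: [0.0, -0.2, 0.9]
grip_width: 0.0
gripper_force: 0.0
```

```bash
python3 - <<'E'
from h import *
s=env.observe(); print(s['position'],s['grip_width'],s['gripper_force'],s['wrist_torque'])
im=imaging.get_image('wrist'); save(im,'w2.png')
E
```

```text
[0.5111483  0.19976028 0.04369776] 8.292133222012731e-06 0.0 [ 0.02718779  0.01280499 -0.00021972]
```

View pics/w2.png

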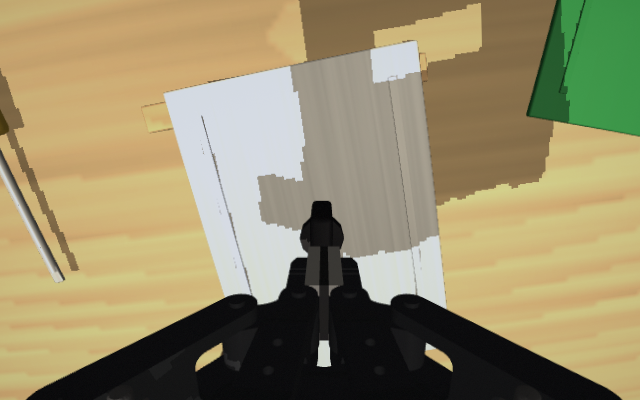

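The fingers look shut (the pads touch at (323,265) px) and the wing shows at (321,203–248) px, so the grasp missed. I'll use depth to see where both really are.

```bash
python3 - <<'E'
from h import *
im=imaging.get_image('wrist'); P=cloud(im); np.set_printoptions(precision=4,suppress=True)
for c,r in [(321,205),(321,215),(321,230),(321,245),(321,255),(311,265),(332,265),(311,285),(332,285),(297,268),(350,268),(323,355),(312,300),(334,300),(250,150),(303,235),(338,235)]:
    print((c,r),P[r,c],im['pixels'][r,c])
for o in models.outline_of('wrist','wing')[:2]: print(o['confidence'],o['bbox'])
x,y,z=P[...,0],P[...,1],P[...,2]
m=(abs(z-.034)<.005)&(abs(x-.5)<.15)&(abs(y-.2)<.09)&(im['pixels'].min(2)>110)
p=P[m]; print(p.min(0),p.max(0)); v=im['depth']>0
for xx in np.arange(.485,.54,.004):
    k=v&(abs(x-xx)<.002)&(abs(y-.2)<.012); print(round(xx,3),z[k].max() if k.any() else None,y[k&(z>.06)].min() if (k&(z>.06)).any() else '',y[k&(z>.06)].max() if (k&(z>.06)).any() else '')
E
```

```text
(321, 205) [0.4896 0.2023 0.0522] [5 5 7]
(321, 215) [0.4895 0.2024 0.0686] [8 8 9]
(321, 230) [0.4946 0.2018 0.074 ] [21 20 20]
(321, 245) [0.5017 0.2008 0.0738] [19 18 18]
(321, 255) [0.4997 0.2012 0.0887] [11 10 10]
(311, 265) [0.5002 0.1973 0.0957] [57 55 51]
(332, 265) [0.5005 0.2053 0.0972] [58 56 52]
(311, 285) [0.4995 0.198  0.1125] [96 92 87]
(332, 285) [0.5009 0.205  0.1116] [97 93 87]
(297, 268) [0.5023 0.1913 0.0926] [20 19 20]
(350, 268) [0.5058 0.212  0.091 ] [20 20 21]
(323, 355) [0.5914 0.1898 0.0356] [210 216 206]
(312, 300) [0.4985 0.1988 0.1235] [11  9 12]
(334, 300) [0.4993 0.2055 0.1237] [13 13 14]
(250, 150) [0.4602 0.1685 0.0344] [214 219 227]
(303, 235) [0.5077 0.1901 0.0427] [22 20 19]
(338, 235) [0.5102 0.2086 0.0425] [23 22 22]
0.75 [322.9, 227.7, 48.1, 51.6]
[0.4175 0.1145 0.029 ] [0.6013 0.2679 0.038 ]
0.485 0.03616737884586663  
0.489 0.16927759783635096 0.1880666757237126 0.20672131195225882
0.493 0.16899503085221002 0.18800235682861044 0.21199902461144862
0.497 0.16539395028656667 0.1880320620778905 0.21199671063082118
0.501 0.16140497627962633 0.18812455964580643 0.21198786888570972
0.505 0.14575280613209554 0.18814328037446446 0.21196756374215797
0.509 0.141879169468192 0.19715563663464594 0.20535800903714346
0.513 0.1250729058706368 0.19620186556188168 0.20437571536009205
0.517 0.12956913587889174 0.19570154127116995 0.20417848293576293
0.521 0.1282311300722897 0.1968673657423005 0.20373477586523497
0.525 0.12147173755675131 0.20133047073315788 0.20133047073315788
0.529 0.033608365269271356  
0.533 None  
0.537 None
```

```bash
python3 - <<'E'
from h import *
im=imaging.get_image('side'); P=cloud(im)
w=imaging.get_image('wrist'); T=w['world_from_camera']; s=env.observe(); R=np.array(s['tool_rot'])
print('cam in tool',R.T@(T[:3,3]-s['position'])); print(np.round(R.T@T[:3,:3],3))
T=im['world_from_camera']; 
for z in (.044,.06,.074,.09,.12):
    q=np.linalg.inv(T)@np.array([.511,.2,z,1]); print(z,cv2.projectPoints(q[:3].reshape(1,3),np.zeros(3),np.zeros(3),K(im),np.array(im['distortion'],float))[0].ravel())
b=cv2.resize(im['pixels'][140:300,200:400],None,fx=3.7,fy=3.7,interpolation=cv2.INTER_CUBIC); cv2.imwrite('pics/s2.png',b[:,:,::-1])
E
```

```text
cam in tool [ 0.0699458   0.00095398 -0.17369097]
[[ 0.001 -0.961 -0.276]
 [ 1.     0.001 -0.   ]
 [ 0.    -0.276  0.961]]
0.044 [293.74805777 248.78727603]
0.06 [293.70336345 243.08876163]
0.074 [293.66401173 238.02583567]
0.09 [293.61876397 232.15013006]
0.12 [293.53315581 220.86884708]
```

View pics/s2.png

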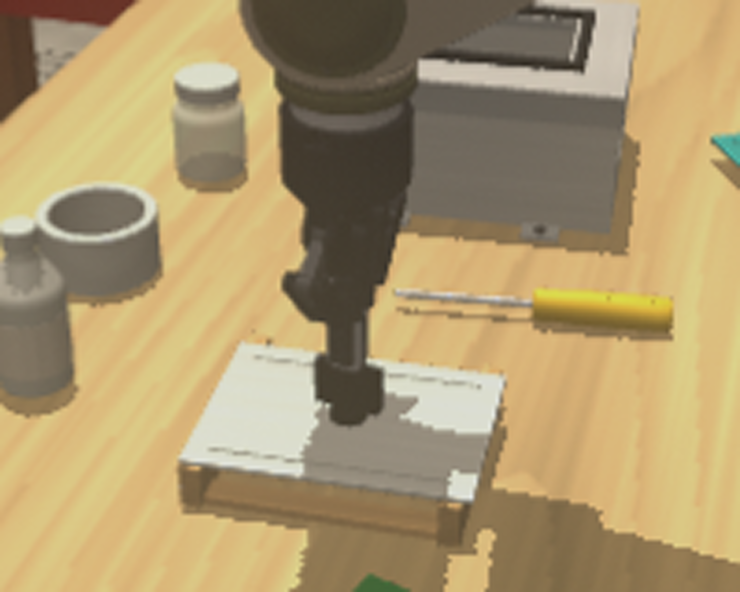

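The side view shows the fingertips ending at the wing's top ((345,365) px in the crop, z≈0.075–0.09), not at 0.044. The reported TCP z is therefore several cm lower than the real tips. I'll measure that offset from depth.

```bash
python3 - <<'E'
from h import *
np.set_printoptions(precision=4,suppress=True)
im=imaging.get_image('wrist'); P=cloud(im); D=im['depth']
for c in (294,300,308,316,328,338,346,352):
    print(c,[(r,*np.round(P[r,c][[0,2]],3)) for r in range(246,276,3)])
si=imaging.get_image('side'); Q=cloud(si)
for c in (290,293,296): print(c,[(r,*np.round(Q[r,c],3)) for r in range(222,256,3)])
E
```

```text
294 [(246, np.float64(0.517), np.float64(0.034)), (249, np.float64(0.518), np.float64(0.035)), (252, np.float64(0.52), np.float64(0.034)), (255, np.float64(0.522), np.float64(0.034)), (258, np.float64(0.524), np.float64(0.035)), (261, np.float64(0.503), np.float64(0.084)), (264, np.float64(0.503), np.float64(0.087)), (267, np.float64(0.503), np.float64(0.09)), (270, np.float64(0.502), np.float64(0.094)), (273, np.float64(0.503), np.float64(0.096))]
300 [(246, np.float64(0.517), np.float64(0.034)), (249, np.float64(0.519), np.float64(0.035)), (252, np.float64(0.521), np.float64(0.034)), (255, np.float64(0.523), np.float64(0.034)), (258, np.float64(0.503), np.float64(0.083)), (261, np.float64(0.503), np.float64(0.085)), (264, np.float64(0.503), np.float64(0.088)), (267, np.float64(0.503), np.float64(0.091)), (270, np.float64(0.503), np.float64(0.093)), (273, np.float64(0.502), np.float64(0.097))]
308 [(246, np.float64(0.515), np.float64(0.042)), (249, np.float64(0.5), np.float64(0.081)), (252, np.float64(0.499), np.float64(0.085)), (255, np.float64(0.5), np.float64(0.088)), (258, np.fl
[... 4100 characters left out ...]
5, np.float64(0.502), np.float64(0.212), np.float64(0.119)), (228, np.float64(0.503), np.float64(0.209), np.float64(0.108)), (231, np.float64(0.504), np.float64(0.206), np.float64(0.098)), (234, np.float64(0.503), np.float64(0.207), np.float64(0.091)), (237, np.float64(0.503), np.float64(0.207), np.float64(0.083)), (240, np.float64(0.504), np.float64(0.204), np.float64(0.073)), (243, np.float64(0.504), np.float64(0.205), np.float64(0.065)), (246, np.float64(0.504), np.float64(0.205), np.float64(0.057)), (249, np.float64(0.504), np.float64(0.205), np.float64(0.048)), (252, np.float64(0.503), np.float64(0.209), np.float64(0.043)), (255, np.float64(0.503), np.float64(0.209), np.float64(0.034))]
```

Two cameras put the real tips at z≈0.080, so they are about 36 mm above the reported TCP. I'll open, go down 35 mm and close again.

Emit:
jog_arm(plan="0 0 0 0 0 0 90; 0 0 0 0 0 0 90; 0 0 0 0 0 0 90; 0 0 0 0 0 0.8 90; 0 0 0 0 0 0.8 90; 0 0 0 0 0 0.8 90; 0 0 0 0 0 0.6 90; 0 0 0 0 0 0.4 90; 0 0 0 0 0 0 90; 0 0 0 0 0 0 90")

```text
time_s: 7.13
position: [0.5111, 0.1997, 0.0094]
tool_rot: [[-0.991, 0.131, -0.0], [0.131, 0.991, -0.0], [0.0, -0.0, -1.0]]
ft_force: [0.1, 0.5, 0.0]
grip_width: 0.0552
gripper_force: 0.0
```

Emit:
jog_arm(plan="0 0 0 0 0 0 200; 0 0 0 0 0 0 255; 0 0 0 0 0 0 255; 0 0 0 0 0 0 255; 0 0 0 0 0 0 255; 0 0 0 0 0 0 255; 0 0 0 0 0 0 255", grip_force=60)

```text
time_s: 7.72
position: [0.5123, 0.2, 0.0116]
tool_rot: [[-0.991, 0.131, 0.004], [0.131, 0.991, 0.001], [-0.004, 0.001, -1.0]]
ft_force: [-2.2, -0.7, 15.3]
grip_width: 0.009
gripper_force: 70.2
```

Emit:
jog_arm(plan="0 0 0 0 0 -0.3 255; 0 0 0 0 0 -0.6 255; 0 0 0 0 0 -1.5 255; 0 0 0 0 0 -3 255; 0 0 0 0 0 -4 255; 0 0 0 0 0 -4 255; 0 0 0 0 0 -4 255; 0 0 0 0 0 -3 255; 0 0 0 0 0 -2 255; 0 0 0 0 0 0 255", grip_force=80)

```text
time_s: 8.55
position: [0.5122, 0.2, 0.2378]
tool_rot: [[-0.991, 0.13, 0.007], [0.13, 0.991, 0.001], [-0.007, 0.002, -1.0]]
ft_force: [0.9, 0.9, -4.9]
grip_width: 0.0088
gripper_force: 83.5
```

```bash
python3 - <<'E'
from h import *
np.set_printoptions(precision=4,suppress=True)
s=env.observe(); print(s['time_s'],s['position'],s['ft_force'],s['wrist_torque'],s['grip_width'])
# duct from top
im=imaging.get_image('top'); P=cloud(im); save(im,'t3.png')
o=models.outline_of('top','duct')[0]; g=im['pixels'].astype(int)
v,u=np.mgrid[:400,:640]
box=(abs(P[...,0]-.518)<.095)&(abs(P[...,1]+.195)<.075)
dark=((g.max(2)<75)&box&(P[...,2]>.1)).astype(np.uint8)
n,l,st,ce=cv2.connectedComponentsWithStats(dark); k=1+st[1:,4].argmax(); m=l==k; print('dark px',m.sum(),st[k])
for z in (.126,):
    p=onz(im,np.c_[u[m],v[m]],z)[:,:2]*1000; print('gasket outer',cv2.minAreaRect(p.astype(np.float32)))
fill=cv2.morphologyEx(m.astype(np.uint8),cv2.MORPH_CLOSE,np.ones((3,3)))
cs,hi=cv2.findContours(fill,cv2.RETR_CCOMP,cv2.CHAIN_APPROX_NONE)
for c,hh in zip(cs,hi[0]):
    if len(c)>40: print(hh[3],len(c),cv2.minAreaRect((onz(im,c.reshape(-1,2),.124)[:,:2]*1000).astype(np.float32)))
d=(P[...,2]>.105)&(P[...,2]<.14)&(abs(P[...,0]-.518)<.14)&(abs(P[...,1]+.2)<.13)&o['region']
d=cv2.morphologyEx(d.astype(np.uint8),cv2.MORPH_OPEN,np.ones((3,3)))
c=max(cv2.findContours(d,cv2.RETR_EXTERNAL,cv2.CHAIN_APPROX_NONE)[0],key=len)
print('duct top',cv2.minAreaRect((onz(im,c.reshape(-1,2),.12)[:,:2]*1000).astype(np.float32)))
w=imaging.get_image('wrist'); P=cloud(w); save(w,'w3.png')
R=np.array(s['tool_rot']); L=(P-s['position'])@R  # tool frame
for q in ('panel','wing'):
    for a in models.outline_of('wrist',q)[:1]:
        p=L[a['region']&(w['depth']>0)]; z=np.median(p[:,2]); print(q,a['confidence'],z, cv2.minAreaRect((p[abs(p[:,2]-z)<.006][:,:2]*1000).astype(np.float32)))
E
```

```text
8.55 [0.5122 0.2    0.2378] [ 0.8793  0.9361 -4.8886] [ 0.0117 -0.041  -0.0211] 0.008818391441515298
dark px 402 [391 164  40  58 402]
gasket outer ((518.5228271484375, -215.14247131347656), (163.4469757080078, 114.75287628173828), 5.059020519256592)
-1 323 ((518.701171875, -215.61129760742188), (163.7160186767578, 114.94175720214844), 5.059019565582275)
duct top ((518.3001098632812, -213.88412475585938), (237.30447387695312, 198.84547424316406), 5.077035427093506)
panel 0.8 0.21543101507285173 ((122.05755615234375, 187.31973266601562), (131.8030242919922, 131.29598999023438), 7.455262660980225)
wing 0.89 0.18481849557104846 ((145.60008239746094, 185.49644470214844), (8.72818374633789, 44.14589309692383), 88.10350799560547)
```

View pics/w3.png

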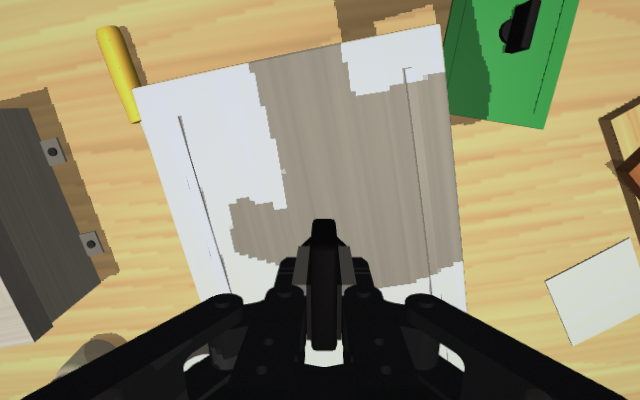

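The panel hangs from the gripper (weight about 4.9 N). The far corners of the plate show at (133,88) and (437,25) px. The gasket fit is 163 x 115 mm, centred at (0.5185,-0.215) with yaw 5.1°. Next I'll measure the panel in the tool frame and plan the transfer.

```bash
cat > hand.py <<'E'
from h import *
np.set_printoptions(precision=4,suppress=True)
def inhand():
    s=env.observe(); w=imaging.get_image('wrist'); P=cloud(w); R=np.array(s['tool_rot']); L=(P-s['position'])@R
    m=(abs(L[...,2]+.024)<.014)&(abs(L[...,1])<.09)&(w['depth']>0)&(w['pixels'].min(2)>90)
    p=L[m]; z=np.median(p[:,2]); A=np.c_[p[:,:2],np.ones(len(p))]
    pl=np.linalg.lstsq(A[abs(p[:,2]-z)<.006],p[abs(p[:,2]-z)<.006][:,2],rcond=None)[0]
    mm=(m&(abs(L[...,2]-z)<.006)).astype(np.uint8); mm=cv2.morphologyEx(mm,cv2.MORPH_OPEN,np.ones((3,3)))
    q=L[mm>0]*1000
    # left/right edges: per x-bin extremes; front: per y-bin extremes
    lo,hi,fx=[],[],[]
    for x in range(5,70,3):
        t=q[abs(q[:,0]-x)<1.5]
        if len(t)>20 : lo.append((x,t[:,1].min())); hi.append((x,t[:,1].max()))
    for y in range(-50,50,4):
        t=q[abs(q[:,1]-y)<2]
        if len(t)>20: fx.append((y,t[:,0].max()))
    fit=lambda a:np.polyfit(*np.array(a).T,1)
    l,h,f=fit(lo),fit(hi),fit(fx)
    yaw=np.mean([np.arctan(l[0]),np.arctan(h[0]),-np.arctan(f[0])]); c,s_=np.cos(yaw),np.sin(yaw)
    # panel axes: ux=(c,s), uy=(-s,c)
    ycen=np.mean([np.mean(np.array(a)@np.array([-s_,c])) for a in (lo,hi)]); wid=np.diff([np.mean(np.array(a)@np.array([-s_,c])) for a in (lo,hi)])
    xf=np.mean(np.array([(x,y) for y,x in fx])@np.array([c,s_])); xc=xf-90
    print('plate z',z,'tilt deg x,y',np.degrees(pl[:2]),'yaws',np.degrees([np.arctan(l[0]),np.arctan(h[0]),-np.arctan(f[0])]),'width',wid)
    print('panel centre in tool mm',xc*c-ycen*s_, xc*s_+ycen*c,'yaw in tool',np.degrees(yaw))
if __name__=='__main__': inhand()
E
python3 hand.py
```

```text
plate z -0.02280459628654679 tilt deg x,y [-0.0773  0.1299] yaws [-10.8675 -11.0493 -10.8654] width [129.8127]
panel centre in tool mm 1.1449366519371398 0.7480101019113464 yaw in tool -10.92741838597111
```

```bash
python3 plan.py .5195 -.2158 .17 174.1 14 255|head -3; python3 -c "
from rig import env;print(env.observe()['q'])"
```

```text
0 0 -0.11 -0.45 -2.93 0.44 255; 0 0 -0.11 -0.45 -2.93 0.44 255; 0 0 -0.11 -0.44 -2.94 0.44 255; 0 0 -0.11 -0.43 -2.94 0.44 255; 0 0 -0.11 -0.43 -2.94 0.44 255; 0 0 -0.11 -0.42 -2.94 0.44 255; 0 0 -0.11 -0.42 -2.94 0.44 255; 0 0 -0.11 -0.41 -2.94 0.44 255; 0 0 -0.11 -0.40 -2.94 0.44 255; 0 0 -0.11 -0.40 -2.94 0.44 255
0 0 -0.11 -0.39 -2.94 0.44 255; 0 0 -0.11 -0.39 -2.94 0.44 255; 0 0 -0.11 -0.38 -2.94 0.44 255; 0 0 -0.11 -0.38 -2.94 0.44 255
[ 8.98150684e+00  2.05781709e+01  7.10781102e+01  1.71783165e-04
  8.85678061e+01 -7.35149056e+01]
```

Emit:
jog_arm(plan="0 0 -0.1 -0.2 -1 0 255; 0 0 -0.1 -0.3 -2 0 255; 0 0 -0.1 -0.45 -3 0.2 255; 0 0 -0.1 -0.45 -3.2 0.4 255; 0 0 -0.1 -0.45 -3.2 0.4 255; 0 0 -0.1 -0.45 -3.2 0.4 255; 0 0 -0.1 -0.45 -3.2 0.4 255; 0 0 -0.1 -0.45 -3.2 0.4 255; 0 0 -0.1 -0.45 -3.2 0.4 255; 0 0 -0.1 -0.45 -3.2 0.4 255")

```text
time_s: 9.68
position: [0.5165, -0.0892, 0.2029]
tool_rot: [[-0.994, 0.113, -0.001], [0.113, 0.994, 0.0], [0.001, 0.0, -1.0]]
ft_force: [1.1, 0.4, -4.6]
grip_width: 0.0091
gripper_force: 83.3
```

Emit:
jog_arm(plan="0 0 -0.1 -0.45 -3.2 0.4 255; 0 0 -0.1 -0.45 -3.2 0.4 255; 0 0 -0.1 -0.4 -3 0.4 255; 0 0 -0.1 -0.4 -2.4 0.4 255; 0 0 -0.1 -0.2 -1.4 0.4 255; 0 0 -0.1 0 -0.4 0.3 255; 0 0 0 0 0 0 255; 0 0 0 0 0 0 255; 0 0 0 0 0 0 255")

```text
time_s: 10.43
position: [0.5211, -0.2232, 0.1809]
tool_rot: [[-0.995, 0.102, 0.0], [0.102, 0.995, 0.0], [-0.0, 0.0, -1.0]]
ft_force: [-0.6, 0.2, -4.6]
grip_width: 0.0087
gripper_force: 82.9
```

```bash
python3 - <<'E'
from h import *
from hand import inhand
inhand()
s=env.observe(); print(s['time_s'],s['position'],s['ft_force'],s['q'])
R=np.array(s['tool_rot']); print(np.degrees(np.arctan2(R[1,0],R[0,0])))
im=imaging.get_image('top'); save(im,'t4.png'); b=cv2.resize(im['pixels'][130:260,340:500],None,fx=4.5,fy=4.5,interpolation=cv2.INTER_CUBIC); cv2.imwrite('pics/t4c.png',b[:,:,::-1])
E
python3 plan.py .5195 -.2158 .17 174.1 1 255
```

```text
plate z -0.022795798138100783 tilt deg x,y [-0.0716  0.144 ] yaws [-10.7426 -10.9494 -10.8982] width [129.9655]
panel centre in tool mm 1.1537277211683823 0.6646636748405934 yaw in tool -10.863394594734139
10.4833 [ 0.5212 -0.2233  0.181 ] [ 0.4215 -0.5529 -5.3852] [ -35.1523   24.3323   73.5748    0.0101   82.0725 -119.3318]
174.17811805276045
0 0 0.08 0.25 0.73 1.10 255
```

View pics/t4c.png

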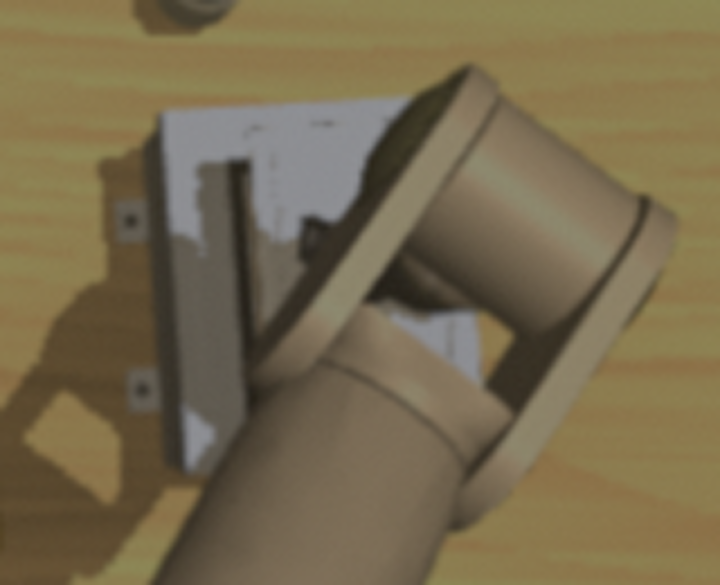

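The top view is blocked by the arm. The wrist camera can see the duct's rim around the panel, so I'll compare the two in that one image.

```bash
cat > rim.py <<'E'
from h import *
np.set_printoptions(precision=4,suppress=True)
def rim(yaw=5.06,cx=518.5,cy=-214.9):
    w=imaging.get_image('wrist'); P=cloud(w)*1000; z=P[...,2]
    m=((z>106)&(z<136)&(w['depth']>0)&(w['pixels'].min(2)>60)).astype(np.uint8); m=cv2.morphologyEx(m,cv2.MORPH_OPEN,np.ones((3,3)))
    p=P[m>0]; a=np.radians(yaw); d=p[:,:2]-[cx,cy]; ok=(abs(d)<160).all(1); p=p[ok]; d=d[ok]
    print('z pct',np.percentile(p[:,2],[5,50,95]))
    X=d@[np.cos(a),np.sin(a)]; Y=d@[-np.sin(a),np.cos(a)]
    f=[(y,X[abs(Y-y)<2].min()) for y in range(-85,86,5) if (abs(Y-y)<2).sum()>5]
    l=[(x,Y[abs(X-x)<2].min()) for x in range(-110,60,5) if (abs(X-x)<2).sum()>5]
    h=[(x,Y[abs(X-x)<2].max()) for x in range(-110,60,5) if (abs(X-x)<2).sum()>5]
    for n,e in (('x-',f),('y-',l),('y+',h)): print(n,np.round(e,0).astype(int).tolist())
rim()
w=imaging.get_image('wrist'); save(w,'w5.png')
E
python3 rim.py
```

```text
z pct [120.0645 121.2049 122.3572]
x- [[-85, -117], [-80, -117], [-75, -118], [-70, -118], [-65, -118], [-60, -118], [-55, -118], [-50, -118], [-45, -118], [-40, -118], [-35, -117], [-30, -117], [-25, -118], [-20, -117], [-15, -118], [-10, -118], [-5, -117], [0, -117], [5, -117], [10, -118], [15, -118], [20, -118], [25, -118], [30, -117], [35, -117], [40, -117], [45, -118], [50, -118], [55, -117], [60, -118], [65, -117], [70, -117], [75, -116], [80, -115], [85, -114]]
y- [[-110, -100], [-105, -101], [-100, -100], [-95, 85], [-90, 85], [-85, 85], [-80, 85], [-75, 85], [-70, 85], [-65, 85], [-60, 85], [-55, 85], [-50, 85], [-45, 85], [-40, 85], [-35, 85], [-30, 85], [-25, 85], [-20, 85], [-15, 85], [-10, 85], [-5, 85], [0, 85], [5, 85], [10, 85], [15, 85], [20, 85], [25, 85], [30, 85], [35, 85], [40, 85], [45, 85], [50, 85], [55, 85]]
y+ [[-110, 96], [-105, 96], [-100, 96], [-95, 96], [-90, 97], [-85, 97], [-80, 97], [-75, 96], [-70, 96], [-65, 96], [-60, 96], [-55, 96], [-50, 96], [-45, 96], [-40, 97], [-35, 97], [-30, 96], [-25, 97], [-20, 96], [-15, 97], [-10, 96], [-5, 96], [0, 97], [5, 96], [10, 97], [15, 96], [20, 97], [25, 96], [30, 97], [35, 96], [40, 97], [45, 96], [50, 97], [55, 97]]
```

View pics/w5.png

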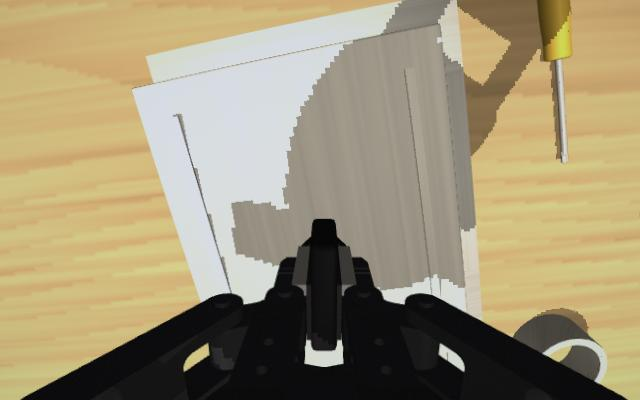

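The wrist view shows the duct rim just beyond the panel's top-left and right edges, parallel to the plate. Relative to the rim, the opening's centre is about (0.519,-0.2165). I'll correct for that and come down to just above the collar.

Emit:
jog_arm(plan="0 0 0 0.09 0.3 0.5 255; 0 0 0 0.09 0.3 1 255; 0 0 0 0 0 1 255; 0 0 0 0 0 1 255; 0 0 0 0 0 0.8 255; 0 0 0 0 0 0.4 255; 0 0 0 0 0 0 255; 0 0 0 0 0 0 255; 0 0 0 0 0 0 255")

```text
time_s: 11.38
position: [0.5202, -0.2185, 0.1341]
tool_rot: [[-0.995, 0.103, 0.001], [0.103, 0.995, -0.001], [-0.001, -0.0, -1.0]]
ft_force: [-0.2, 0.8, -5.2]
grip_width: 0.0087
gripper_force: 82.9
```

```bash
python3 - <<'E'
from rim import *
s=env.observe(); R=np.array(s['tool_rot']); print(s['time_s'],s['position'],s['ft_force'],np.degrees(np.arctan2(R[1,0],R[0,0])))
from hand import inhand; inhand()
E
```

```text
z pct [120.1279 121.2436 122.3284]
x- [[-85, -118], [-80, -118], [-75, -117], [-70, -117], [-65, -117], [-60, -117], [-55, -118], [-50, -117], [-45, -118], [-40, -118], [-35, -118], [-30, -117], [-25, -117], [-20, -117], [-15, -118], [-10, -118], [-5, -118], [0, -118], [5, -118], [10, -117], [15, -116], [20, -115], [25, -114], [30, -113], [35, -112], [40, -112], [45, -110], [50, -110], [55, -109], [60, -108], [65, -107], [70, -106], [75, -105], [80, -104], [85, -103]]
y- [[-110, -100], [-105, -100], [-100, -100], [-95, -101], [-90, -100], [-85, -100], [-80, -100], [-75, -101], [-70, -100], [-65, -100], [-60, -100], [-55, -100], [-50, -100], [-45, -100], [-40, -100], [-35, -101], [-30, -100], [-25, -100], [-20, -100], [-15, -100], [-10, -100], [-5, -100], [0, -100], [5, -100], [10, -100], [15, -99], [20, -100], [25, -100], [30, -100], [35, -100], [40, 74], [45, 74], [50, 74], [55, 74]]
y+ [[-110, 58], [-105, 85], [-100, 97], [-95, 97], [-90, 96], [-85, 97], [-80, 97], [-75, 96], [-70, 96], [-65, 96], [-60, 96], [-55, 96], [-50, 97], [-45, 97], [-40, 96], [-35, 96], [-30, 97], [-25, 96], [-20, 97], [-15, 96], [-10, 97], [-5, 96], [0, 97], [5, 96], [10, 97], [15, 96], [20, 97], [25, 97], [30, 97], [35, 97], [40, 97], [45, 97], [50, 97], [55, 96]]
11.4833 [ 0.5201 -0.2184  0.1341] [ 0.9976  1.3104 -5.2163] 174.09596423682015
plate z -0.022787225323261863 tilt deg x,y [-0.0825  0.1432] yaws [-11.2064 -10.9617 -10.9459] width [130.0448]
panel centre in tool mm 1.120695496673109 0.7006282178821617 yaw in tool -11.037999622299932
```

Emit:
jog_arm(plan="0 0 0 0 0.09 0.5 255; 0 0 0 0 0 0.5 255; 0 0 0 0 0 0.3 255; 0 0 0 0 0 0.2 255; 0 0 0 0 0 0.1 255; 0 0 0 0 0 0.1 255; 0 0 0 0 0 0.1 255; 0 0 0 0 0 0 255; 0 0 0 0 0 0 255")

```text
time_s: 12.28
position: [0.52, -0.2174, 0.1157]
tool_rot: [[-0.995, 0.103, 0.0], [0.103, 0.995, -0.0], [-0.0, -0.0, -1.0]]
ft_force: [-0.0, 1.3, -4.1]
grip_width: 0.0088
gripper_force: 82.9
```

Emit:
jog_arm(plan="0 0 0 0 0 0.1 255; 0 0 0 0 0 0.1 255; 0 0 0 0 0 0.1 255; 0 0 0 0 0 0.1 255; 0 0 0 0 0 0 255")

```text
time_s: 12.7
position: [0.5199, -0.2173, 0.1114]
tool_rot: [[-0.995, 0.103, -0.0], [0.103, 0.995, 0.0], [0.0, 0.0, -1.0]]
ft_force: [0.5, 0.0, -4.8]
grip_width: 0.0086
gripper_force: 82.9
```

Emit:
jog_arm(plan="0 0 0 0 0 0.1 255; 0 0 0 0 0 0.1 255; 0 0 0 0 0 0 255; 0 0 0 0 0 0 255")

```text
time_s: 13.03
position: [0.52, -0.2173, 0.1096]
tool_rot: [[-0.995, 0.103, -0.0], [0.103, 0.995, 0.0], [0.0, 0.0, -1.0]]
ft_force: [0.3, -0.7, -4.5]
grip_width: 0.0088
gripper_force: 82.9
```

Underside is about 0.128 and the rim should be entering the opening with no side force. I'll continue down.

Emit:
jog_arm(plan="0 0 0 0 0 0.1 255; 0 0 0 0 0 0.1 255; 0 0 0 0 0 0 255; 0 0 0 0 0 0 255")

```text
time_s: 13.37
position: [0.5201, -0.2174, 0.1078]
tool_rot: [[-0.995, 0.103, 0.0], [0.103, 0.995, -0.0], [-0.0, -0.0, -1.0]]
ft_force: [-0.2, -1.3, -3.3]
grip_width: 0.0088
gripper_force: 83.4
```

Emit:
jog_arm(plan="0 0 0 0 0 0.1 255; 0 0 0 0 0 0.1 255; 0 0 0 0 0 0 255; 0 0 0 0 0 0 255")

```text
time_s: 13.7
position: [0.5201, -0.2175, 0.1059]
tool_rot: [[-0.995, 0.103, 0.001], [0.103, 0.995, -0.0], [-0.001, -0.0, -1.0]]
ft_force: [-2.3, -0.6, 0.4]
grip_width: 0.0087
gripper_force: 84.2
```

Emit:
jog_arm(plan="0 0 0 0.04 0 0.1 255; 0 0 0 0 0 0.1 255; 0 0 0 0 0 0 255; 0 0 0 0 0 0 255")

```text
time_s: 14.03
position: [0.5201, -0.2175, 0.1043]
tool_rot: [[-0.995, 0.103, 0.002], [0.103, 0.995, -0.001], [-0.002, -0.001, -1.0]]
ft_force: [0.2, 0.6, 5.6]
grip_width: 0.009
gripper_force: 85.0
```

Emit:
jog_arm(plan="0 0 0 0 0 0.08 255; 0 0 0 0 0 0 255; 0 0 0 0 0 0 255")

```text
time_s: 14.28
position: [0.5202, -0.2175, 0.1037]
tool_rot: [[-0.995, 0.103, 0.002], [0.103, 0.995, -0.001], [-0.002, -0.001, -1.0]]
ft_force: [-0.7, 0.7, 6.5]
grip_width: 0.009
gripper_force: 85.3
```

```bash
python3 -c "
from hand import *
inhand(); s=env.observe(); print(s['position'],s['ft_force'],s['wrist_torque'])
R=np.array(s['tool_rot'])
import rim"
```

```text
plate z -0.022172921449148623 tilt deg x,y [0.994  0.1486] yaws [-0.1991 -0.9237  0.1058] width [179.4613]
panel centre in tool mm 20.998222604483725 0.006998318376025603 yaw in tool -0.3389809960298962
[ 0.5201 -0.2175  0.1037] [0.6016 0.454  6.4632] [ 0.2908  0.0074 -0.0235]
z pct [120.4396 125.4255 127.3462]
x- [[-85, -118], [-80, -118], [-75, -118], [-70, -117], [-65, -117], [-60, -118], [-55, -118], [-50, -118], [-45, -118], [-40, -117], [-35, -118], [-30, -118], [-25, -116], [-20, -115], [-15, -114], [-10, -113], [-5, -112], [0, -111], [5, -111], [10, -109], [15, -108], [20, -108], [25, -106], [30, -105], [35, -104], [40, -103], [45, -103], [50, -102], [55, -101], [60, -100], [65, -99], [70, -98], [75, -97], [80, -96], [85, -96]]
y- [[-110, -100], [-105, -100], [-100, -101], [-95, -100], [-90, -100], [-85, -100], [-80, -100], [-75, -100], [-70, -100], [-65, -100], [-60, -100], [-55, -100], [-50, -100], [-45, -100], [-40, -100], [-35, -100], [-30, -100], [-25, -100], [-20, -100], [-15, -100], [-10, -100], [-5, -100], [0, -100], [5, -100], [10, -100], [15, -100], [20, -100], [25, -100], [30, 23], [35, 31], [40, -74], [45, -84], [50, -89], [55, -91]]
y+ [[-110, 13], [-105, 40], [-100, 69], [-95, 96], [-90, 96], [-85, 97], [-80, 97], [-75, 96], [-70, 96], [-65, 96], [-60, 96], [-55, 97], [-50, 96], [-45, 96], [-40, 97], [-35, 97], [-30, 97], [-25, 97], [-20, 97], [-15, 97], [-10, 96], [-5, 97], [0, 97], [5, 97], [10, 97], [15, 97], [20, 97], [25, 96], [30, 96], [35, 96], [40, 96], [45, 97], [50, 97], [55, 96]]
```

The panel is seated, with 6.5 N of push beyond the weight and almost no side force. I'll press slightly more and start turning clockwise.

Emit:
jog_arm(plan="0 0 0 0 0 0.06 255; 0 0 0 0 0 0 255; 0 0 3 0 0 0 255; 0 0 4 0 0 0 255; 0 0 4 0 0 0 255; 0 0 4 0 0 0 255; 0 0 0 0 0 0 255")

```text
time_s: 15.02
position: [0.5201, -0.2177, 0.1032]
tool_rot: [[-0.933, 0.36, 0.002], [0.36, 0.933, -0.001], [-0.002, -0.001, -1.0]]
ft_force: [-1.8, -0.0, 7.7]
grip_width: 0.0085
gripper_force: 85.5
```

Emit:
jog_arm(plan="0 0 4 0 0 0.02 255; 0 0 4 0 0 0 255; 0 0 4 0 0 0 255; 0 0 4 0 0 0 255; 0 0 4 0 0 0 255; 0 0 0 0 0 0 255")

```text
time_s: 15.52
position: [0.52, -0.2179, 0.1031]
tool_rot: [[-0.753, 0.658, 0.002], [0.658, 0.753, -0.002], [-0.002, -0.0, -1.0]]
ft_force: [-2.2, -0.4, 8.4]
grip_width: 0.0089
gripper_force: 85.6
```

```bash
python3 -c "
from rig import env
s=env.observe(); print(s['position'],s['ft_force'],s['wrist_torque'])"
```

```text
[ 0.52001755 -0.21791927  0.10308935] [-2.21842705 -0.38695311  8.40966314] [-0.06906787  0.25182256 -0.11009862]
```

Emit:
jog_arm(plan="0 0 4 0 0 0 255; 0 0 4 0 0 0 255; 0 0 4 0 0 0 255; 0 0 4 0 0 0 255; 0 0 4 0 0 0 255; 0 0 0 0 0 0 255")

```text
time_s: 16.02
position: [0.5198, -0.2181, 0.1031]
tool_rot: [[-0.483, 0.876, 0.001], [0.876, 0.483, -0.002], [-0.003, 0.0, -1.0]]
ft_force: [-2.8, 0.1, 8.3]
grip_width: 0.0084
gripper_force: 85.7
```

```bash
python3 -c "
from rig import env
s=env.observe(); print(s['position'],s['ft_force'],s['wrist_torque'])"
```

```text
[ 0.5198494  -0.21808954  0.1030859 ] [-2.84125898  0.13962786  8.27483488] [-0.18867496  0.3663369  -0.09444238]
```

Emit:
jog_arm(plan="0 0 4 0 0 0 255; 0 0 4 0 0 0 255; 0 0 4 0 0 0 255; 0 0 4 0 0 0 255; 0 0 4 0 0 0 255; 0 0 2 0 0 0 255; 0 0 0 0 0 0 255")

```text
time_s: 16.6
position: [0.5196, -0.2182, 0.103]
tool_rot: [[-0.121, 0.993, 0.001], [0.993, 0.121, -0.002], [-0.002, 0.0, -1.0]]
ft_force: [-4.4, -2.2, 8.6]
grip_width: 0.009
gripper_force: 85.8
```

```bash
python3 -c "
from rig import env
s=env.observe(); print(s['position'],s['tool_rot'],s['ft_force'],s['wrist_torque'])"
```

```text
[ 0.51960786 -0.21819949  0.10303935] [[-1.21488759e-01  9.92592516e-01  7.60979275e-04]
 [ 9.92589858e-01  1.21490231e-01 -2.34470048e-03]
 [-2.41978369e-03  4.70485560e-04 -9.99996962e-01]] [-4.41580206 -2.19439695  8.63550571] [-0.35187694  0.60251628 -0.04426677]
```

The knob is at about 88° and the torque never went above friction. I'll ease the push, open and lift away.

Emit:
jog_arm(plan="0 0 0 0 0 -0.1 255; 0 0 0 0 0 -0.1 255; 0 0 0 0 0 -0.05 255; 0 0 0 0 0 0 200; 0 0 0 0 0 0 120; 0 0 0 0 0 0 90; 0 0 0 0 0 0 90; 0 0 0 0 0 0 90")

```text
time_s: 17.27
position: [0.5197, -0.2171, 0.1045]
tool_rot: [[-0.124, 0.992, 0.0], [0.992, 0.124, 0.0], [0.0, 0.0, -1.0]]
ft_force: [-0.5, -0.8, -0.3]
grip_width: 0.0554
gripper_force: 0.0
```

Emit:
jog_arm(plan="0 0 0 0 0 -0.5 90; 0 0 0 0 0 -1 90; 0 0 0 0 0 -2 90; 0 0 0 0 0 -3 90; 0 0 0 0 0 -4 90; 0 0 0 0 0 -4 90; 0 0 0 0 0 -3 90; 0 0 0 0 0 -2 90; 0 0 0 0 0 0 90; 0 0 0 0 0 0 90")

```text
time_s: 18.1
position: [0.5197, -0.2173, 0.3008]
tool_rot: [[-0.124, 0.992, 0.002], [0.992, 0.124, -0.001], [-0.002, 0.002, -1.0]]
ft_force: [-0.9, 0.6, -1.5]
grip_width: 0.0554
gripper_force: 0.0
```

```bash
python3 - <<'E'
from seg import *
im,P=look('w6.png',0,0)
o=models.outline_of('wrist','panel')[0]; x,y,z=P[...,0],P[...,1],P[...,2]
m=(z>.123)&(z<.14)&(abs(x-.519)<.12)&(abs(y+.217)<.1)&(im['pixels'].min(2)>70)
p=P[m]; pl=np.linalg.lstsq(np.c_[p[:,:2],np.ones(len(p))],p[:,2],rcond=None)[0]
print('plate',cv2.minAreaRect((p[:,:2]*1000).astype(np.float32)),np.median(p[:,2]),'tilt',pl[:2])
w=(z>.155)&(z<.18)&(abs(x-.519)<.05)&(abs(y+.217)<.05)
print('wing',w.sum(),cv2.minAreaRect((P[w][:,:2]*1000).astype(np.float32)))
E
```

```text
18.1 [ 0.5196504  -0.21727802  0.30082712] [-0.91221282  0.59781123 -1.53912248] cam [ 0.51043151 -0.14699466  0.47442825]
panel 0.79 [101.2, 175.2, 156.3, 142.3] [ 0.23157026 -0.27656069  0.02172293] ((225.4070587158203, -281.8910827636719), (182.3411407470703, 130.64854431152344), 32.897029876708984) 11547
panel 0.62 [324.3, 171.1, 185.6, 133.1] [ 0.51845337 -0.21135709  0.12696567] ((519.2904052734375, -217.58935546875), (182.02256774902344, 132.9822998046875), 5.48565149307251) 21554
panel T 0.97 [324.4, 173.5] [[ 0.52379695 -0.23402719  0.03      ]]
panel T 0.87 [103.5, 178.3] [[ 0.23512866 -0.27579337  0.03      ]]
wing 0.63 [325.0, 179.2, 24.7, 49.6] [ 0.51918109 -0.21486923  0.1661665 ] ((519.503173828125, -216.3679962158203), (9.235769271850586, 43.42885208129883), 7.328939914703369) 507
wing 0.63 [88.4, 185.1, 47.8, 23.1] [ 0.23125319 -0.27940664  0.05860499] ((226.43838500976562, -280.960205078125), (43.946128845214844, 10.594683647155762), 34.37593460083008) 297
wing T 0.91 [86.6, 186.9] [[ 0.23150538 -0.28075739  0.06      ]]
wing T 0.65 [320.1, 180.3] [[ 0.51876965 -0.23711181  0.06      ]]
plate ((520.0140380859375, -215.41104125976562), (234.25399780273438, 193.07859802246094), 3.099306106567383) 0.12691912866989982 tilt [ 0.00094998 -0.00128356]
wing 531 ((519.5033569335938, -216.3677215576172), (9.241610527038574, 43.42854309082031), 7.337399482727051)
```

View pics/w6.png

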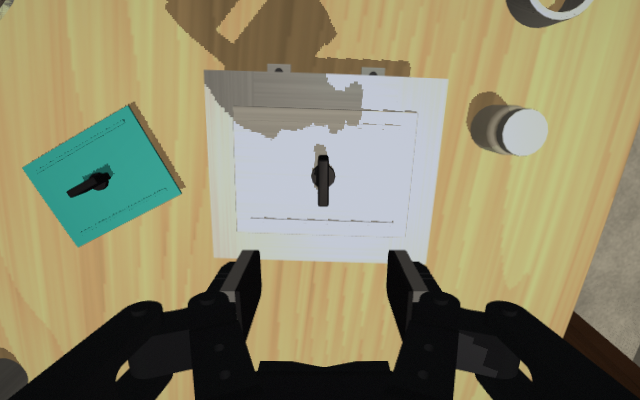

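The panel lies flat in the collar at (325,172) px, centred to about 1 mm, with its yaw matching the opening within 0.5°. The underside is at about 123 mm. The wing at (323,180) px stands across the panel, with the knob at about 1.54 rad.

```bash
python3 -c "
from rig import job; print(job.close_job())"
```

```text
the job is handed in; nothing more can be done
None
```

The panel is in the opening with the tongue turned under the edge (knob about 1.54 rad by camera), released and handed in at about 18 s; the hand-in returned no verdict.

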